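# Close up a wall telephone housing: carrier down, then back cover shut

## Task

Close up the red telephone housing in the nest by pushing with the fingertips only: first fold the upright circuit carrier down into the housing until it snaps home under its spring clip, and only then swing the grey back cover fully shut over it. Push both on their plain outer faces and keep the fingers off the circuit board and the cover's gasket side; grip and lift nothing, leave the loose things round it where they are, and draw the hand clear at the end.

Things in the scene. Friction and masses are not known exactly. Their poses are not given: they have to be found in the camera images.
- nest: Fixed assembly nest on a plywood board whose top is 108 mm above the bench (heights here are above the bench): plate 280x200x12 mm, black corner locators, and in it, open side up, a red telephone housing 240x160 mm, rim at 174 mm. Origin: centre of its underside, at 108 mm. x: the long side; y: from the carrier's hinge to the cover's; z up. At yaw 0 x points away from the robot; yaw -1.5 to 0.5.
- flap (a joint): Carrier angle, rad: 0 = folded down home, 1.57 = upright; starts 1.38 to 1.60. Carrier: aluminium plate 156 mm along the hinge, 118 mm from axis to free edge, 3 mm thick; folds down towards nest +y. Friction hinge (0.16 N m), stays where left. At about 0.09 rad the free edge meets the spring clip and needs some 4 to 8 N on the push pad to snap past it to 0.
- cover (a joint): Back cover angle, rad: 0 = shut on the rim, 1.57 = upright, more = leaning back over nest +y; starts 1.70 to 1.92, stop 2.05. Grey steel pan, 248 mm along the hinge, 168.5 mm from axis to free edge; shuts towards nest -y. Friction hinge (0.5 N m): stays where left, takes 3 to 5 N near the free edge and must be pushed all the way. It cannot shut while the carrier stands up.
- flap_hinge_mid (a point): Middle of the carrier's hinge axis, which runs along nest x at nest y = -68 mm, at 156 mm height. The carrier's plain outer face lies 1.5 mm from the plane through this axis, looks to nest -y when upright and up when down (then at 157.5 mm height); its black rubber push pad, 56x28 mm, is centred 88 mm from the axis.
- flap_edge_mid (a point): Middle of the carrier's free edge, 118 mm from its hinge axis (at about 274 mm height when upright).
- cover_hinge_mid (a point): Middle of the cover's hinge axis, which runs along nest x at nest y = +84.5 mm, at 176.5 mm height. The cover's plain outer face lies 4 mm outside the plane through this axis; it looks to nest +y when upright and up when shut (then at 180.5 mm height). Its rim is turned in by 8 mm.
- cover_edge_mid (a point): Middle of the cover's free edge, 168.5 mm from its hinge axis (at about 345 mm height when upright).
- clip_nose (a point): Nose of the steel spring clip (26 mm wide, top at 173 mm height) that the middle of the carrier's free edge snaps under; at 159.5 mm height, nest y = +47 mm, inside the housing.
- board: Green circuit board with components on the carrier's underside, the face that looks to nest +y when the carrier is upright; it ends 14 mm short of the free edge. Origin on the carrier's hinge axis. Not to be touched with the fingers.
- seal: White inner panel and black rubber gasket on the cover's inner side, the face that looks to nest -y when the cover is upright. Origin on the cover's hinge axis. Not to be touched with the fingers.
- torque_screwdriver: Loose blue torque screwdriver, 201 mm long, 35 mm thick, lying on the plywood board beside the nest. Origin: middle of its underside.
- keypad: Loose steel keypad, 78 x 62 x 18 mm, on the plywood board. Origin: middle of its underside.
- capsule: Loose round black receiver capsule, 40 mm across, 15 mm high, on the plywood board. Origin: middle of its underside.
- handset_a: Loose black telephone handset, 250 mm long, 59 mm wide, 80 mm high. Origin: middle of its underside.
- handset_b: Second loose black handset, of the same size. Origin: middle of its underside.
- screw_bin: Loose small blue open bin of screws, 116 x 73 x 57 mm. Origin: middle of its underside.
- oil: Loose amber oil bottle, 38 mm across, 106 mm high. Origin: middle of its underside.
- spool: Loose blue and white solder spool, 64 mm across, 40 mm high. Origin: middle of its underside.

How it is judged:
On the way:
1. the carrier is snapped home (within 0.03 rad of down) while the cover still stands open (more than 1.2 rad) (value of joint flap below 0.03 rad and value of joint cover above 1.2 rad), for 0.2 s.
At the end, for the whole second after the job is handed in: the carrier is home under its clip (within 0.03 rad of 0) and the cover is shut over it (within 0.03 rad of 0, about 6 mm at its free edge) and at rest (value of joint each of flap, cover below 0.03 rad and velocity of joint cover between -0.05 and 0.05 rad/s); the robot touches nothing.
It fails at once if the fingers press on the circuit side of the carrier (more than 2 N), as in gripping it (contact force between the fingers and board above 2 N).
It fails at once if the fingers press on the gasket side of the cover (more than 2 N), as in gripping it (contact force between the fingers and seal above 2 N).
It fails at once if a loose thing is lifted, carried or pushed more than 20 mm from where it stood (distance of any of torque_screwdriver, keypad, capsule, handset_a, handset_b, screw_bin, oil, spool from where it was at the start of the episode above 0.02 m).
It also fails if it takes over 62 s, if anything falls off the work surface, if the arm or the gripper's body presses on something with over 40 N, if the wrist force passes 120 N, or if a joint passes its speed limit or range.

## Robot

A 7-joint arm with a two-finger parallel gripper is mounted at the origin on a cart in front of the work surface, level with it; the furniture and walls round the work are solid. World frame = base frame: x ahead of the robot, y to its left, z up, the work surface at z = 0. Lengths are in m, angles in rad, forces in N, time in s.
With the tool pointing down it reaches from about 0.425 to 0.925 m from the base axis. Payload 6.8 kg.
Tool frame: the origin (TCP) lies at the very end of the fingers, on their centre line; the grasp point (between the pads) lies 19 mm behind it; y points along the fingers, z is the direction in which the jaws open and shut, and the axes are right-handed (so a half turn about y gives the same grasp; the last joint's range is limited). The gripper opens to 85 mm and grips with 20 to 120 N. Pads are 22 mm wide; open, the fingers measure 114 mm over their backs; the gripper's body (76 mm by 85 mm) begins 54 mm behind the grasp point. The pads swing forward as they close: fully open they stand 13 mm farther back than shut.
Start: joints at [-1.433, 0.477, 0.022, 1.555, -0.011, 1.109, -0.083], TCP at [0.164, 0.655, 0.231] pointing down, gripper open.
Joint ranges: [-2.96, 2.96], [-0.34, 2.1], [-1.41, 1.46], [0.24, 2.44], [-1.37, 4.51], [0.17, 1.92], [-2.96, 2.96]. Speed limits (rad/s): [2.39, 2.39, 3.14, 3.14, 3.14, 3.14, 3.14].

## Interface

Orientations are given as a rotation vector (axis times angle).
In Python, from bench import r gives the robot as it stands.
- The arm moves only by the tool drive_tool, never from a script. Its argument "series" is a list of rows, each a list of 7 numbers: the shift along the tool's x, y, z in mm, then the turn, a rotation vector about the tool's x, y, z in degrees, then the finger opening in mm, from 0 to 85.4. In form: [[tx, ty, tz, wx, wy, wz, grip], ...]. A call has 1 to 5 rows; each row is the pose to reach, as a shift and turn from the pose measured when the call began, along the tool's axes at that moment; what a row does not reach only later rows make up. A row lasts 1/10 s, in which the tool goes at most 50 mm and 8.59 degrees, less where a joint would pass 70% of its speed; a pose out of reach is approached as far as the arm can. A call with a gripper value outside its range is refused whole. The fingers move at their own pace and stop on an object; "squeeze" is the grip in N (left out, the last holds). Time passes only in rows, so rows that repeat a pose let the fingers close. It gives the time, the measured TCP pose, the force and the opening at its end, in the units of the state.
- r.get_obs(): the state, without advancing time (a new reading comes with each control period).
- r.grab_frame(name): name is "scene" or "side" or "wrist"; returns a dict with "frame" (400x640x3 uint8, blue, green, red), "intrinsics" (3x3 intrinsics, pixels), "rvec" (rotation vector, rad) and "tvec" (3), from world to camera coordinates, as OpenCV has them. Camera axes: x right, y down, z forward; pixel columns grow to the right and rows downward; lengths in m; the calibration is good to about 2 mm. A picture is of the moment at which its call begins. There is no depth.
- r.hand_in(): hands the job in, once; it reports no verdict.
The state is a dict: "clock": time; "joints": joint angles; "qvel": joint speeds; "tau": joint torques, N m; "tcp_pos": TCP position; "orientation": TCP orientation; "contact_force": force on the tool from outside, world axes, zero at the start; "moment": the same for the moment, N m; "grip_width": finger opening in m.
Only numpy, scipy, OpenCV 4.12 (cv2) and the standard library are available. Lean on these libraries where they do the work, as an engineer would, in place of code of your own. Each camera call takes 0.05 s, during which the arm holds its last target.

## Working session

There is one attempt and no reset: what is moved stays moved. The work goes in short steps, Python scripts to look and compute and a tool call to move; the robot and the scene stay as the last step left them, time stands still between calls to the robot, and variables do not carry over. Pictures are saved under pics/ and viewed, and the job is handed in when it is done.

Besides the shell and the picture viewer there is one more tool, called after ">>>" in YAML: its name, and indented under it one key for each argument. drive_tool: Moves the arm, as the interface text tells. Its arguments: {"type":"object","properties":{"series":{"type":"array","items":{"type":"array","items":{"type":"number"}}},"squeeze":{"type":"number"}},"required":["series"]}

```bash
ls; mkdir -p pics
python3 - <<'E'
from bench import r
import cv2
o=r.get_obs()
for k,v in o.items(): print(k,v)
for n in ["scene","side","wrist"]:
    f=r.grab_frame(n); cv2.imwrite(f"pics/{n}0.png",f["frame"]); print(n,f["intrinsics"],f["rvec"],f["tvec"])
E
```

```text
pics
clock 0.0
joints [-1.43313282  0.47781166  0.02234111  1.55644173 -0.01145306  1.10930097
 -0.08309779]
qvel [ 0.00037834 -0.00178602 -0.00085295 -0.00079387 -0.00134715  0.0006675
 -0.00348234]
tau [-1.83826487e-03 -5.96409345e+01  1.60682950e+00 -2.81213951e+01
  1.24551091e-02  8.75659345e-03 -3.69498377e-05]
tcp_pos [0.16411079 0.65414054 0.23032211]
orientation [-1.56400989  0.19298475 -0.1929126 ]
contact_force [-0.00668429 -0.4589024  -0.31234494]
moment [-0.02753296 -0.00581106  0.01558779]
grip_width 0.085654500825649
scene [[476.72383666   0.         318.5023311 ]
 [  0.         476.72383666 201.20912746]
 [  0.           0.           1.        ]] [ 2.60679735  0.3056995  -0.07367285] [-0.54096207 -0.04768234  1.64333346]
side [[432.28291227   0.         324.16065642]
 [  0.         432.28291227 197.07344741]
 [  0.           0.           1.        ]] [ 0.21337117 -2.82263601  1.25748238] [0.57280239 0.15552599 1.63569615]
wrist [[327.17412385   0.         322.21085248]
 [  0.         327.17412385 203.84026656]
 [  0.           0.           1.        ]] [-2.29303583 -1.78754873 -0.25377639] [-0.67396105 -0.0357551   0.37981114]
```

View pics/scene0.png

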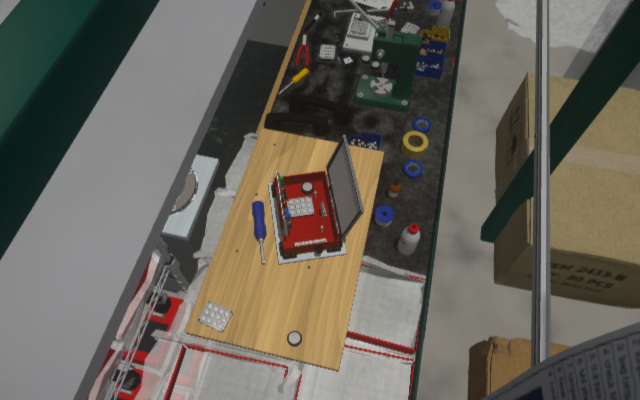

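View pics/side0.png

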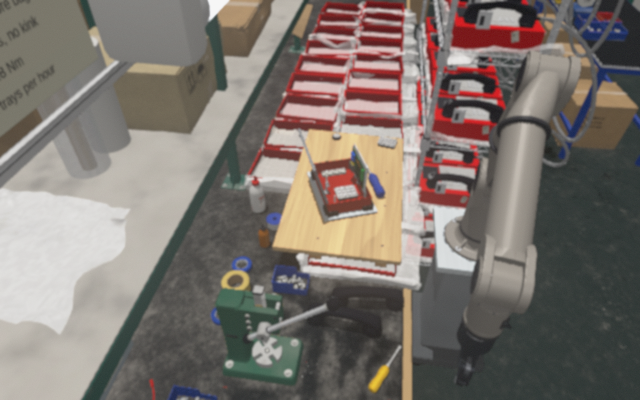

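View pics/wrist0.png

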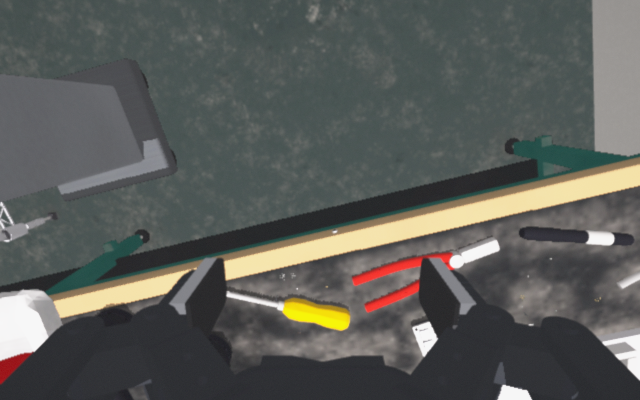

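```bash
cat > h.py <<'E'
import numpy as np, cv2
from scipy.spatial.transform import Rotation as R
from bench import r
def grab(n,tag=None):
    f=r.grab_frame(n)
    if tag: cv2.imwrite(f"pics/{n}_{tag}.png",f["frame"])
    return f
def ray(f,uv):
    Rm=R.from_rotvec(np.ravel(f["rvec"])).as_matrix();t=np.ravel(f["tvec"])
    d=np.linalg.inv(f["intrinsics"])@[uv[0],uv[1],1.]
    return -Rm.T@t,Rm.T@d/np.linalg.norm(d)
def onz(f,uv,z):
    c,d=ray(f,uv); return c+d*(z-c[2])/d[2]
def tri(f1,u1,f2,u2):
    c1,d1=ray(f1,u1);c2,d2=ray(f2,u2)
    A=np.stack([d1,-d2],1);s=np.linalg.lstsq(A,c2-c1,rcond=None)[0]
    p1=c1+s[0]*d1;p2=c2+s[1]*d2
    return (p1+p2)/2,np.linalg.norm(p1-p2)
def proj(f,P):
    return cv2.projectPoints(np.atleast_2d(np.asarray(P,float)),np.ravel(f["rvec"]),np.ravel(f["tvec"]),f["intrinsics"],None)[0][:,0]
def crop(f,x0,y0,x1,y1,k,name):
    cv2.imwrite(f"pics/{name}.png",cv2.resize(f["frame"][y0:y1,x0:x1],None,fx=k,fy=k,interpolation=cv2.INTER_CUBIC))
E
python3 - <<'E'
from h import *
f=grab("scene");crop(f,230,120,390,270,5,"sc1")
g=grab("side");crop(g,280,110,400,230,5,"sd1")
for a in (f,g): print(ray(a,(320,200)))
E
```

```text
(array([ 0.71608201, -0.71067106,  1.40628292]), array([-0.10697722,  0.48651792, -0.86709641]))
(array([0.4262863 , 1.18405617, 1.20170036]), array([ 0.10492702, -0.73061082, -0.67468374]))
```

View pics/sc1.png

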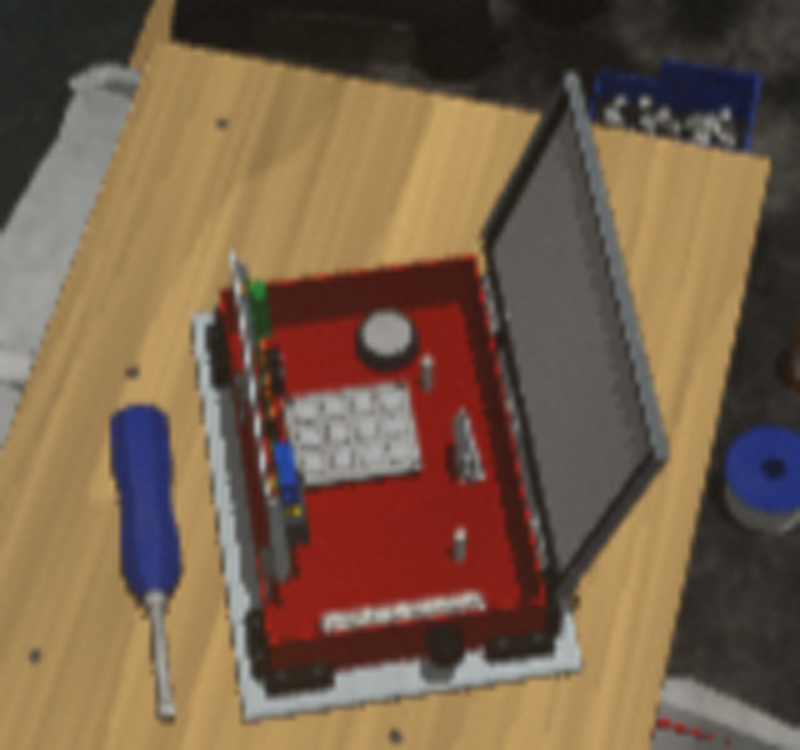

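View pics/sd1.png

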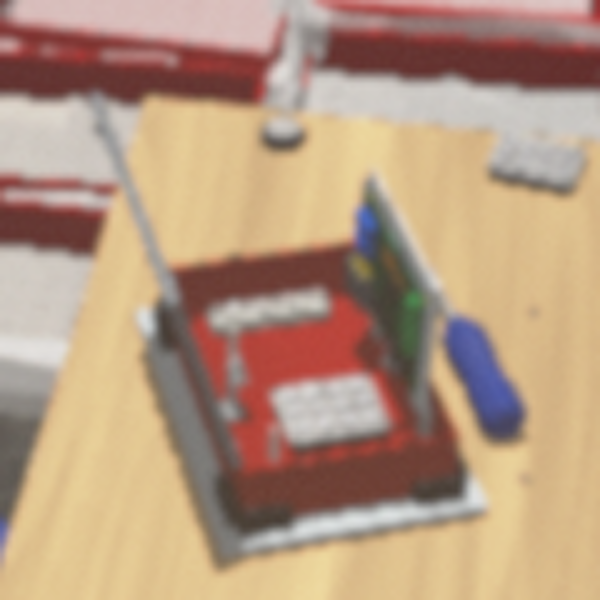

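Run:
```python
from h import *
f=grab("scene");g=grab("side")
S=lambda x,y:((x+.5)/5-.5+230,(y+.5)/5-.5+120)
D=lambda x,y:((x+.5)/5-.5+280,(y+.5)/5-.5+110)
print("plate scene",[onz(f,S(*p),.12).round(4) for p in [(245,718),(580,668),(195,318)]])
print("plate side",[onz(g,D(*p),.12).round(4) for p in [(225,562),(487,507),(138,318)]])
print("rim scene",[onz(f,S(*p),.174).round(4) for p in [(220,290),(477,260)]])
print("rim side",[onz(g,D(*p),.174).round(4) for p in [(230,480),(457,440)]])
print("carrier far/near", tri(f,S(233,255),g,D(435,305)), tri(f,S(275,505),g,D(372,178)))
print("cover top", tri(f,S(662,452),g,D(95,95)))
```

```text
plate scene [array([ 0.4891, -0.222 ,  0.12  ]), array([ 0.6712, -0.1463,  0.12  ]), array([0.3847, 0.0329, 0.12  ])]
plate side [array([0.5613, 0.1233, 0.12  ]), array([0.382 , 0.0379, 0.12  ]), array([ 0.6685, -0.1353,  0.12  ])]
rim scene [array([0.4078, 0.0246, 0.174 ]), array([0.556 , 0.0828, 0.174 ])]
rim side [array([0.5626, 0.0966, 0.174 ]), array([0.4091, 0.0296, 0.174 ])]
carrier far/near (array([ 0.43312795, -0.00560398,  0.26592438]), np.float64(0.00316033035786387)) (array([ 0.49448205, -0.15378543,  0.26255784]), np.float64(0.004422026965991984))
cover top (array([ 0.69482249, -0.11555906,  0.33887812]), np.float64(0.0011673117237580904))
```

```bash
cat >> h.py <<'E'
# nest estimate
C=np.array([.526,-.053,.108]); YAW=-1.173
def setnest(c,yaw):
    global C,YAW; C=np.array(c);YAW=yaw
def N2W(p):
    p=np.asarray(p,float); c,s=np.cos(YAW),np.sin(YAW)
    return np.array([C[0]+c*p[0]-s*p[1],C[1]+s*p[0]+c*p[1],p[2]])  # z is height above bench
def W2N(p):
    c,s=np.cos(YAW),np.sin(YAW);d=np.asarray(p)[:2]-C[:2]
    return np.array([c*d[0]+s*d[1],-s*d[0]+c*d[1],p[2]])
def toolR(flip=1,tilt=0):
    # tool y = down tilted by 'tilt' toward nest +y ; tool z = flip * nest x
    c,s=np.cos(YAW),np.sin(YAW); nx=np.array([c,s,0]);ny=np.array([-s,c,0])
    y=np.sin(tilt)*ny-np.cos(tilt)*np.array([0,0,1.]); z=flip*nx; x=np.cross(y,z)
    return np.stack([x,y,z],1)
def rel(target,Rt):
    o=r.get_obs(); R0=R.from_rotvec(o["orientation"]).as_matrix()
    t=R0.T@(np.asarray(target)-o["tcp_pos"])*1000
    w=R.from_matrix(R0.T@Rt).as_rotvec(degrees=True)
    return t.round(1),w.round(1)
def st():
    o=r.get_obs();print("t",round(o["clock"],2),"tcp",o["tcp_pos"].round(4),"nest",W2N(o["tcp_pos"]).round(4),"F",np.round(o["contact_force"],1),"g",round(o["grip_width"],4),"q",np.round(o["joints"],2))
E
python3 - <<'E'
from h import *
st();print(R.from_rotvec(r.get_obs()["orientation"]).as_matrix().round(2))
for fl in (1,-1): print(rel(N2W([0,-.15,.42]),toolR(fl)))
f=grab("scene")
for p in [(365,95),(390,30),(400,0),(410,105),(350,30),(395,55)]: print(p,onz(f,p,0).round(2),onz(f,p,.2).round(2))
print(N2W([0,-.1,.25]),N2W([0,.16,.3]))
E
```

```text
t 0.35 tcp [0.1642 0.6546 0.2311] nest [-0.7925 -0.0594  0.2311] F [0.8 0.1 0.5] g 0.0853 q [-1.43  0.48  0.02  1.56 -0.01  1.11 -0.08]
[[ 0.97 -0.    0.24]
 [-0.24 -0.    0.97]
 [ 0.   -1.   -0.  ]]
(array([ 403.1, -188.6, -688.4]), array([  0. , 143.1,   0. ]))
(array([ 403.1, -188.6, -688.4]), array([  0. , -36.9,  -0. ]))
(365, 95) [0.61 0.58 0.  ] [0.62 0.4  0.2 ]
(390, 30) [0.64 0.96 0.  ] [0.65 0.73 0.2 ]
(400, 0) [0.66 1.17 0.  ] [0.66 0.9  0.2 ]
(410, 105) [0.78 0.57 0.  ] [0.77 0.39 0.2 ]
(350, 30) [0.48 0.92 0.  ] [0.51 0.69 0.2 ]
(395, 55) [0.69 0.82 0.  ] [0.69 0.6  0.2 ]
[ 0.43380831 -0.09173877  0.25      ] [0.67350671 0.00898203 0.3       ]
```

>>> drive_tool:
  series:
    - [0, -48, 0, 0, 8, 0, 0]
    - [0, -96, 0, 0, 16, 0, 0]
    - [0, -144, 0, 0, 24, 0, 0]
    - [10, -185, -20, 0, 32, 0, 0]
    - [35, -190, -60, 0, 40, 0, 0]
  squeeze: 20

```text
clock: 0.9
tcp_pos: [0.1817, 0.5914, 0.4264]
orientation: [-1.433, 0.739, -0.733]
contact_force: [0.5, -0.0, -0.3]
grip_width: 0.0123
```

Run:
```python
from h import *
st()
print(rel([.45,.33,.42],toolR(1))); print(rel(N2W([0,-.13,.42]),toolR(1)))
```

```text
t 0.9 tcp [0.1817 0.5914 0.4264] nest [-0.7275 -0.0678  0.4264] F [ 0.5 -0.  -0.3] g 0.0123 q [-1.51  0.27  0.18  1.43 -0.05  1.44 -0.7 ]
(array([369.1,   4.1,  64.2]), array([ 1.000e-01,  1.031e+02, -6.000e-01]))
(array([ 694.6,    0. , -225.2]), array([ 1.000e-01,  1.031e+02, -6.000e-01]))
```

>>> drive_tool:
  series:
    - [48, 0, 8, 0, 8, 0, 0]
    - [96, 0, 16, 0, 16, 0, 0]
    - [144, 0, 25, 0, 24, 0, 0]
    - [192, 0, 33, 0, 32, 0, 0]
    - [240, 0, 35, 0, 40, 0, 0]

```text
clock: 1.4
tcp_pos: [0.3522, 0.4158, 0.425]
orientation: [-1.163, 1.271, -1.26]
contact_force: [1.1, 0.6, 0.4]
grip_width: 0.0001
```

Run:
```python
from h import *
st()
print(rel(N2W([0,-.13,.42]),toolR(1)))
```

```text
t 1.4 tcp [0.3522 0.4158 0.425 ] nest [-0.4995  0.0213  0.425 ] F [1.1 0.6 0.4] g 0.0001 q [-1.32  0.13  0.39  1.61 -0.05  1.4  -1.  ]
(array([ 5.134e+02, -1.000e-01,  9.440e+01]), array([ 0.3, 62.7, -0.5]))
```

Run:
```python
from h import *
print(rel([.45,.19,.42],toolR(1)))
```

```text
(array([217.5,   2.9, 115.2]), array([ 0.3, 62.7, -0.5]))
```

>>> drive_tool:
  series:
    - [43, 0, 23, 0, 8, 0, 0]
    - [86, 0, 46, 0, 16, 0, 0]
    - [129, 0, 69, 0, 24, 0, 0]
    - [172, 0, 92, 0, 32, 0, 0]
    - [217, 0, 115, 0, 40, 0, 0]

```text
clock: 1.9
tcp_pos: [0.45, 0.189, 0.4232]
orientation: [-0.726, 1.765, -1.747]
contact_force: [0.7, 0.2, -0.3]
grip_width: 0.0001
```

Run:
```python
from h import *
st()
print(rel(N2W([0,-.13,.42]),toolR(1)))
```

```text
t 1.9 tcp [0.45   0.189  0.4232] nest [-0.2526  0.0237  0.4232] F [ 0.7  0.2 -0.3] g 0.0001 q [-1.11 -0.    0.6   1.74 -0.01  1.4  -1.29]
(array([ 2.384e+02, -1.000e-01,  1.749e+02]), array([ 0.5, 22.4, -0.4]))
```

>>> drive_tool:
  series:
    - [39, 0, 29, 0, 7, 0, 0]
    - [78, 0, 58, 0, 14, 0, 0]
    - [117, 0, 87, 0, 22, 0, 0]
    - [156, 0, 115, 0, 22, 0, 0]
    - [195, 0, 143, 0, 22, 0, 0]

```text
clock: 2.4
tcp_pos: [0.4134, -0.0523, 0.4205]
orientation: [-0.405, 2.009, -1.986]
contact_force: [0.8, 0.2, 0.7]
grip_width: -0.0003
```

Run:
```python
from h import *
st()
print(rel(N2W([0,-.13,.42]),toolR(1)))
f=grab("wrist","1"); grab("scene","1"); grab("side","1")
print(ray(f,(320,200)))
```

```text
t 2.4 tcp [ 0.4134 -0.0523  0.4205] nest [-0.0443 -0.1035  0.4205] F [0.8 0.2 0.7] g -0.0003 q [-0.93 -0.24  0.76  1.88  0.15  1.44 -1.37]
(array([26.8, -0.1, 44.1]), array([ 0.6,  0.4, -0.4]))
(array([ 0.47794014, -0.02648084,  0.56488521]), array([-0.24685836, -0.08635775, -0.96519599]))
```

View pics/wrist_1.png

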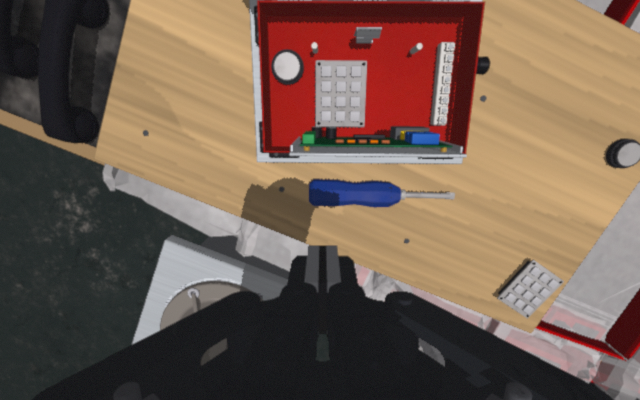

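View pics/scene_1.png

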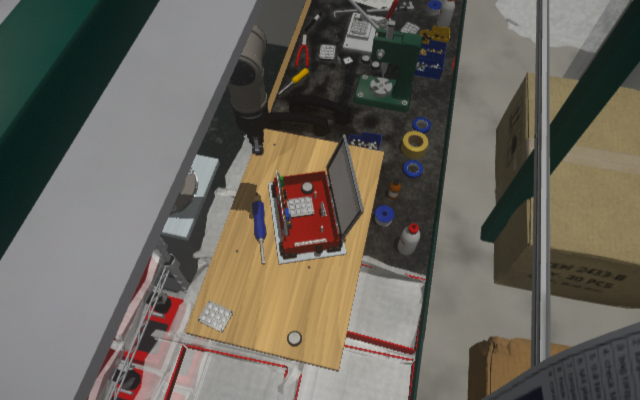

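Run:
```python
from h import *
f=cv2.imread("pics/wrist_1.png")
cv2.imwrite("pics/w1c.png",cv2.resize(f[0:175,245:495],None,fx=3.2,fy=3.2,interpolation=cv2.INTER_CUBIC))
```

```text
(no output)
```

View pics/w1c.png

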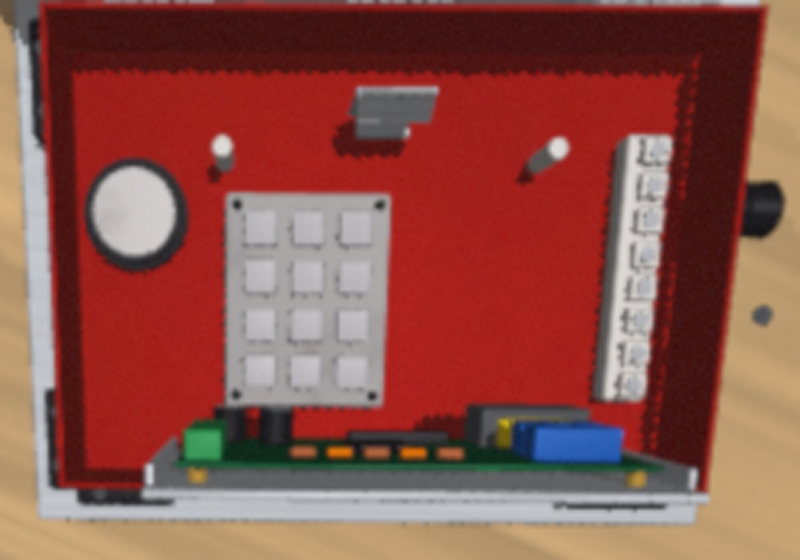

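Run:
```python
from h import *
f=grab("wrist");s=grab("scene");d=grab("side")
P=lambda x,y:((x+.5)/3.2-.5+245,(y+.5)/3.2-.5)
S=lambda x,y:((x+.5)/5-.5+230,(y+.5)/5-.5+120)
D=lambda x,y:((x+.5)/5-.5+280,(y+.5)/5-.5+110)
for n,p,z in [("rimFL",(42,5),.174),("rimFR",(767,8),.174),("rimNL",(57,488),.174),("rimNR",(707,497),.174),("plNL",(40,517),.12),("plNR",(693,521),.12)]:
    w=onz(f,P(*p),z);print(n,w.round(4),W2N(w).round(4))
for n,(a,b),(A,B) in [("edgeL",(147,490),(233,255)),("edgeR",(697,492),(275,505))]:
    w,e=tri(f,P(a,b),s,S(A,B));print(n,w,W2N(w),e)
for n,(a,b),(A,B) in [("edgeL",(147,490),(435,305)),("edgeR",(697,492),(372,178))]:
    w,e=tri(f,P(a,b),d,D(A,B));print(n,w,W2N(w),e)
# expectation
for th in (1.38,1.5,1.6):
    print(th,[proj(f,N2W([x,-.068+.118*np.cos(th),.156+.118*np.sin(th)])).round(1) for x in (-.078,.078)])
print(P(147,490),P(697,492))
```

```text
rimFL [0.5537 0.0831 0.174 ] [-0.1148  0.0783  0.174 ]
rimFR [ 0.6447 -0.1379  0.174 ] [0.1243 0.0766 0.174 ]
rimNL [0.4058 0.0241 0.174 ] [-0.1177 -0.0809  0.174 ]
rimNR [ 0.4966 -0.1994  0.174 ] [ 0.1236 -0.0838  0.174 ]
plNL [0.3814 0.0338 0.12  ] [-0.1361 -0.0996  0.12  ]
plNR [ 0.488  -0.2227  0.12  ] [ 0.1417 -0.1008  0.12  ]
edgeL [ 0.43416611 -0.01260648  0.27714427] [-0.07281478 -0.06901526  0.27714427] 0.0003025759718750516
edgeR [ 0.49481994 -0.15548668  0.26526417] [ 0.08240543 -0.0684475   0.26526417] 0.00492595127211169
edgeL [ 0.43315886 -0.01159125  0.26116973] [-0.07414094 -0.06955058  0.26116973] 0.0031693710007977094
edgeR [ 0.49262141 -0.15855107  0.2596971 ] [ 0.08437886 -0.07166147  0.2596971 ] 0.00018566149961846335
1.38 [array([[284.6, 125. ]]), array([[464.1, 125.1]])]
1.5 [array([[284.9, 141.4]]), array([[463.1, 141.7]])]
1.6 [array([[285.3, 154.9]]), array([[461.6, 155.2]])]
(290.59375, 152.78125) (462.46875, 153.40625)
```

```bash
python3 - <<'E'
import re
s=open('h.py').read()
from h import *
c=N2W([.0035,-.0015,0]);print(c)
s=s.replace("C=np.array([.526,-.053,.108]); YAW=-1.173",f"C=np.array([{c[0]:.4f},{c[1]:.4f},.108]); YAW=-1.180")
open('h.py','w').write(s)
E
python3 - <<'E'
from h import *
st();print(rel(N2W([0,-.108,.40]),toolR(1)),rel(N2W([0,-.108,.25]),toolR(1)))
E
```

```text
[ 0.52597298 -0.05680779  0.        ]
t 2.7 tcp [ 0.4142 -0.049   0.4205] nest [-0.0499 -0.1004  0.4205] F [-0.5  0.1 -0.4] g 0.0001 q [-0.93 -0.24  0.76  1.87  0.15  1.44 -1.37]
(array([ 8.5, 20. , 49.9]), array([ 0.6,  0.9, -0.3])) (array([  9.4, 170. ,  51.4]), array([ 0.6,  0.9, -0.3]))
```

>>> drive_tool:
  series:
    - [8, 25, 25, 0.6, 0.9, -0.3, 0]
    - [9, 70, 50, 0.6, 0.9, -0.3, 0]
    - [9, 120, 51, 0.6, 0.9, -0.3, 0]
    - [9, 170, 51, 0.6, 0.9, -0.3, 0]
    - [9, 170, 51, 0.6, 0.9, -0.3, 0]

```text
clock: 3.2
tcp_pos: [0.4225, -0.0958, 0.2452]
orientation: [-0.412, 2.007, -2.015]
contact_force: [-0.1, 0.9, 0.4]
grip_width: 0.0002
```

Run:
```python
from h import *
st();print(rel(N2W([0,-.108,.25]),toolR(1)))
f=grab("wrist","2"); s=grab("scene","2"); d=grab("side","2")
crop(s,200,120,360,270,5,"sc2");crop(d,280,90,440,230,5,"sd2")
```

```text
t 3.2 tcp [ 0.4225 -0.0958  0.2452] nest [-0.0034 -0.1106  0.2452] F [-0.1  0.9  0.4] g 0.0002 q [-0.94  0.05  1.07  2.13 -0.04  1.   -1.02]
(array([-2.5, -4.8,  3.4]), array([-0.1,  0.1,  0.7]))
```

View pics/sc2.png

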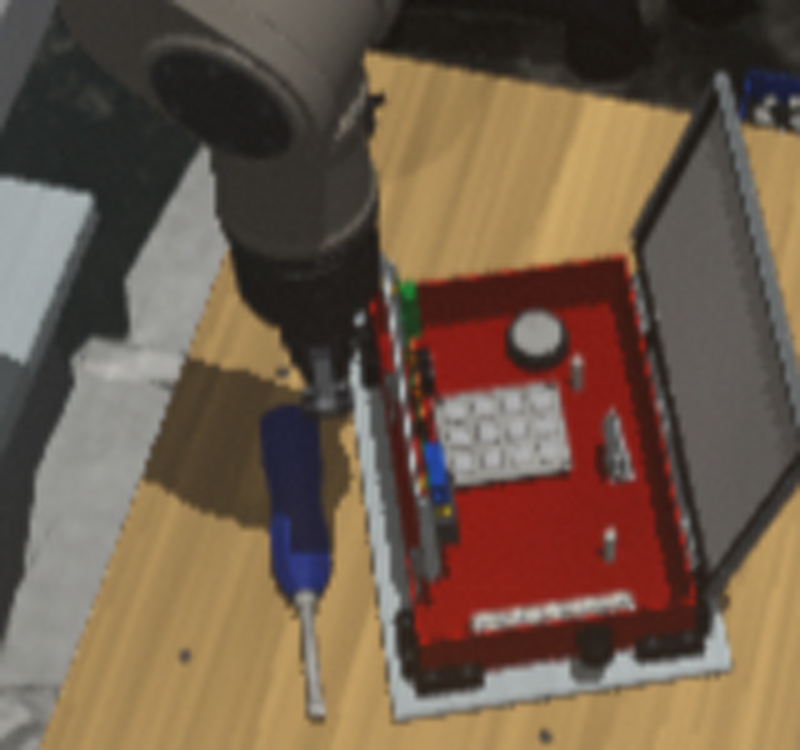

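View pics/sd2.png

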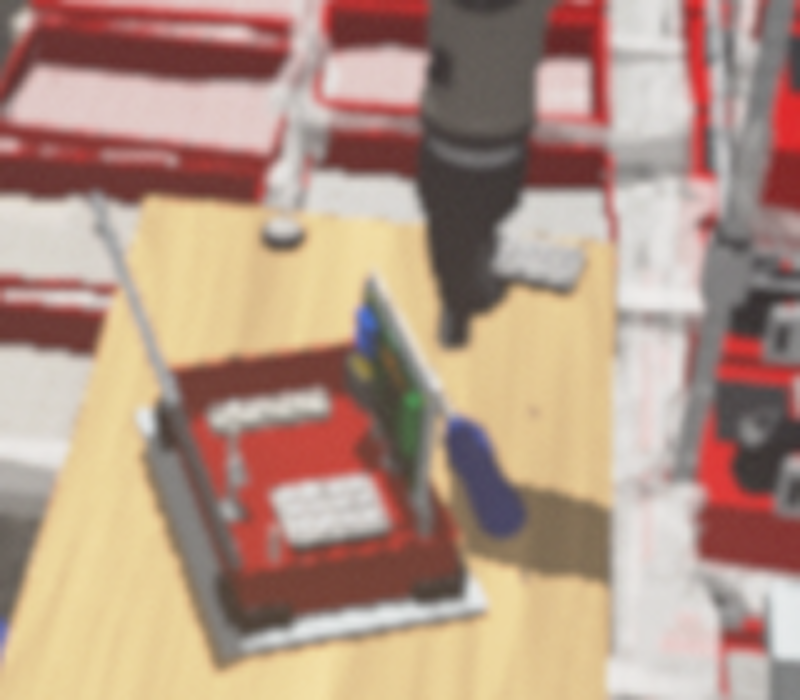

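View pics/wrist_2.png

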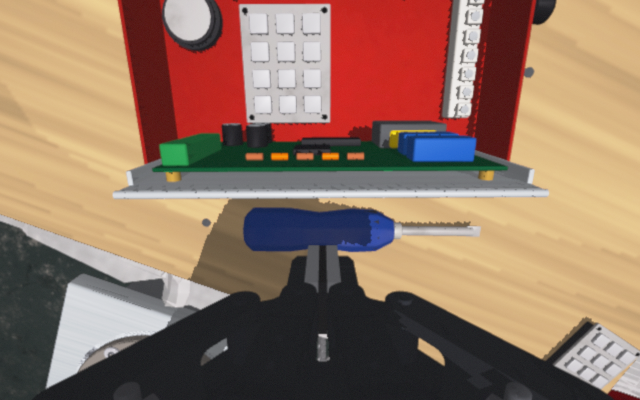

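```bash
cat >> h.py <<'E'
def carrier(th,rho,hw=.011):
    y=-.068+rho*np.cos(th)-.0015*np.sin(th); z=.156+rho*np.sin(th)+.0015*np.cos(th)
    return N2W([.002,y-hw,z])
E
python3 - <<'E'
from h import *
print(rel(N2W([.002,-.09,.243]),toolR(1)))
for th in np.arange(1.5,-.01,-.1): print(round(th,2),rel(carrier(th,.088+.011*(1-th/1.57)),toolR(1))[0])
E
```

```text
(array([-16.1,   8.8,   2.3]), array([-0.1,  0.1, -0.1]))
1.5 [-31.8   7.4   2.3]
1.4 [-40.8   7.7   2.3]
1.3 [-49.7   8.8   2.4]
1.2 [-58.5  10.9   2.4]
1.1 [-67.1  13.8   2.4]
1.0 [-75.5  17.6   2.4]
0.9 [-83.5  22.3   2.4]
0.8 [-91.   27.9   2.4]
0.7 [-98.   34.1   2.4]
0.6 [-104.4   41.2    2.4]
0.5 [-110.1   48.8    2.4]
0.4 [-115.    57.1    2.4]
0.3 [-119.1   65.9    2.3]
0.2 [-122.3   75.1    2.3]
0.1 [-124.6   84.6    2.3]
-0.0 [-125.9   94.5    2.3]
```

>>> drive_tool:
  series:
    - [-12, 7, 2, 0, 0, 0, 0]
    - [-20, 7, 2, 0, 0, 0, 0]
    - [-27, 7, 2, 0, 0, 0, 0]
    - [-34, 7, 2, 0, 0, 0, 0]
    - [-41, 8, 2, 0, 0, 0, 0]

```text
clock: 3.85
tcp_pos: [0.4671, -0.0829, 0.2445]
orientation: [-0.395, 2.004, -2.006]
contact_force: [-1.2, -0.0, 0.9]
grip_width: 0.0002
```

Run:
```python
from h import *
st();f=grab("wrist","3")
for th in np.arange(1.4,-.01,-.1): print(round(th,2),rel(carrier(th,.088+.011*(1-th/1.57)),toolR(1)))
```

```text
t 3.85 tcp [ 0.4671 -0.0829  0.2445] nest [ 0.0017 -0.0644  0.2445] F [-1.2 -0.   0.9] g 0.0002 q [-0.87  0.19  1.05  2.05 -0.19  1.   -0.9 ]
1.4 (array([2.1, 0.1, 0.5]), array([-0.2,  0.2, -0.2]))
1.3 (array([-6.9,  1.2,  0.5]), array([-0.2,  0.2, -0.2]))
1.2 (array([-15.7,   3.3,   0.5]), array([-0.2,  0.2, -0.2]))
1.1 (array([-24.3,   6.3,   0.6]), array([-0.2,  0.2, -0.2]))
1.0 (array([-32.7,  10.1,   0.6]), array([-0.2,  0.2, -0.2]))
0.9 (array([-40.7,  14.8,   0.6]), array([-0.2,  0.2, -0.2]))
0.8 (array([-48.2,  20.3,   0.6]), array([-0.2,  0.2, -0.2]))
0.7 (array([-55.2,  26.6,   0.6]), array([-0.2,  0.2, -0.2]))
0.6 (array([-61.6,  33.7,   0.6]), array([-0.2,  0.2, -0.2]))
0.5 (array([-67.2,  41.3,   0.6]), array([-0.2,  0.2, -0.2]))
0.4 (array([-72.1,  49.6,   0.6]), array([-0.2,  0.2, -0.2]))
0.3 (array([-76.2,  58.4,   0.6]), array([-0.2,  0.2, -0.2]))
0.2 (array([-79.4,  67.6,   0.6]), array([-0.2,  0.2, -0.2]))
0.1 (array([-81.7,  77.2,   0.5]), array([-0.2,  0.2, -0.2]))
-0.0 (array([-83. ,  87. ,   0.5]), array([-0.2,  0.2, -0.2]))
```

View pics/wrist_3.png

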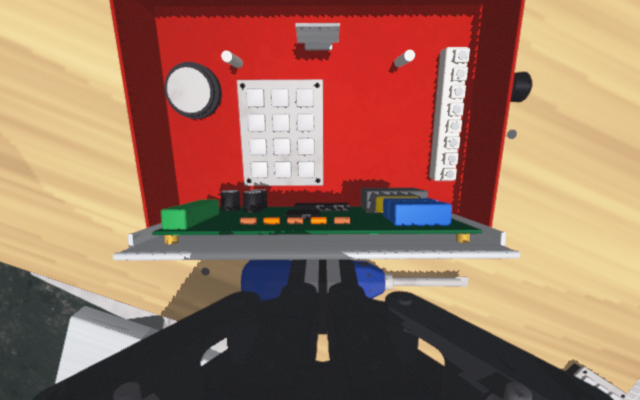

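>>> drive_tool:
  series:
    - [-7, 1, 0, 0, 0, 0, 0]
    - [-16, 3, 0, 0, 0, 0, 0]
    - [-24, 6, 0, 0, 0, 0, 0]
    - [-33, 10, 0, 0, 0, 0, 0]
    - [-41, 15, 0, 0, 0, 0, 0]

```text
clock: 4.4
tcp_pos: [0.5068, -0.0662, 0.2289]
orientation: [-0.397, 2.002, -2.006]
contact_force: [-1.1, -1.1, -0.4]
grip_width: -0.0001
```

Run:
```python
from h import *
st();f=grab("wrist","4");grab("scene","4")
for th in np.arange(.9,-.01,-.1): print(round(th,2),rel(carrier(th,.088+.011*(1-th/1.57)),toolR(1)))
```

```text
t 4.4 tcp [ 0.5068 -0.0662  0.2289] nest [ 0.0014 -0.0213  0.2289] F [-1.1 -1.1 -0.4] g -0.0001 q [-0.8   0.31  0.99  1.99 -0.3   1.   -0.84]
0.9 (array([ 1.5, -0.9,  0.8]), array([-0.2,  0.2, -0.1]))
0.8 (array([-6. ,  4.6,  0.9]), array([-0.2,  0.2, -0.1]))
0.7 (array([-13. ,  10.9,   0.9]), array([-0.2,  0.2, -0.1]))
0.6 (array([-19.4,  17.9,   0.9]), array([-0.2,  0.2, -0.1]))
0.5 (array([-25.1,  25.6,   0.9]), array([-0.2,  0.2, -0.1]))
0.4 (array([-30. ,  33.8,   0.8]), array([-0.2,  0.2, -0.1]))
0.3 (array([-34.1,  42.6,   0.8]), array([-0.2,  0.2, -0.1]))
0.2 (array([-37.3,  51.8,   0.8]), array([-0.2,  0.2, -0.1]))
0.1 (array([-39.5,  61.4,   0.8]), array([-0.2,  0.2, -0.1]))
0.0 (array([-40.9,  71.2,   0.8]), array([-0.2,  0.2, -0.1]))
```

View pics/wrist_4.png

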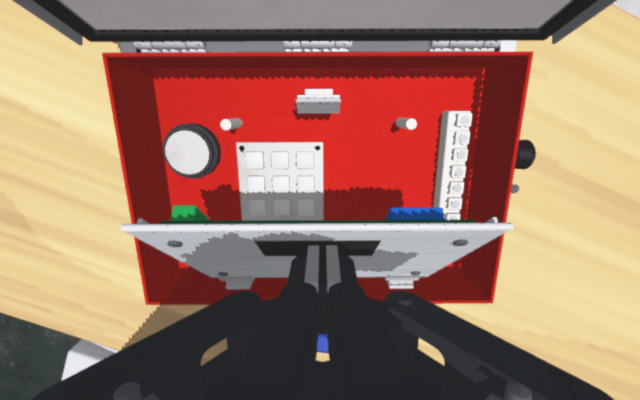

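Carrier is folding, with the tips on the black push pad (about 318,248). I'll continue.

>>> drive_tool:
  series:
    - [-6, 5, 1, 0, 0, 0, 0]
    - [-13, 11, 1, 0, 0, 0, 0]
    - [-19, 18, 1, 0, 0, 0, 0]
    - [-25, 26, 1, 0, 0, 0, 0]
    - [-30, 34, 1, 0, 0, 0, 0]

```text
clock: 5.0
tcp_pos: [0.5357, -0.055, 0.1939]
orientation: [-0.398, 2.0, -2.007]
contact_force: [-0.5, -0.2, 0.4]
grip_width: 0.0
```

Run:
```python
from h import *
st();f=grab("wrist","5")
for th in np.arange(.5,-.01,-.1): print(round(th,2),rel(carrier(th,.088+.011*(1-th/1.57)),toolR(1)))
```

```text
t 5.0 tcp [ 0.5357 -0.055   0.1939] nest [0.0021 0.0096 0.1939] F [-0.5 -0.2  0.4] g 0.0 q [-0.73  0.41  0.92  1.97 -0.4   0.95 -0.79]
0.5 (array([  5.8, -10.3,   0.5]), array([-0.2,  0.3, -0.1]))
0.4 (array([ 0.9, -2. ,  0.5]), array([-0.2,  0.3, -0.1]))
0.3 (array([-3.2,  6.8,  0.5]), array([-0.2,  0.3, -0.1]))
0.2 (array([-6.4, 16. ,  0.5]), array([-0.2,  0.3, -0.1]))
0.1 (array([-8.7, 25.6,  0.5]), array([-0.2,  0.3, -0.1]))
0.0 (array([-10. ,  35.4,   0.4]), array([-0.2,  0.3, -0.1]))
```

View pics/wrist_5.png

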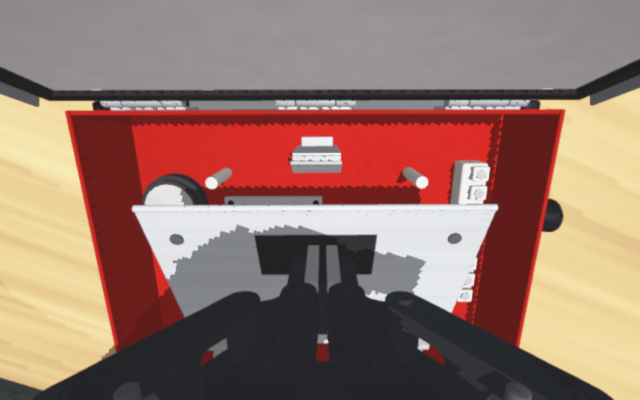

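>>> drive_tool:
  series:
    - [-3, 7, 0, 0, 0, 0, 0]
    - [-6, 16, 0, 0, 0, 0, 0]
    - [-9, 26, 0, 0, 0, 0, 0]
    - [-10, 31, 0, 0, 0, 0, 0]
    - [-10, 35, 0, 0, 0, 0, 0]

```text
clock: 5.55
tcp_pos: [0.5453, -0.0507, 0.1574]
orientation: [-0.4, 2.0, -2.007]
contact_force: [-1.4, -0.2, 13.4]
grip_width: -0.0002
```

Run:
```python
from h import *
st();f=grab("wrist","6");print(rel(carrier(0,.099),toolR(1)))
```

```text
t 5.55 tcp [ 0.5453 -0.0507  0.1574] nest [0.0017 0.0202 0.1574] F [-1.4 -0.2 13.4] g -0.0002 q [-0.68  0.48  0.87  1.98 -0.46  0.89 -0.75]
(array([0.1, 0.1, 0.3]), array([-0.2,  0.3, -0.1]))
```

View pics/wrist_6.png

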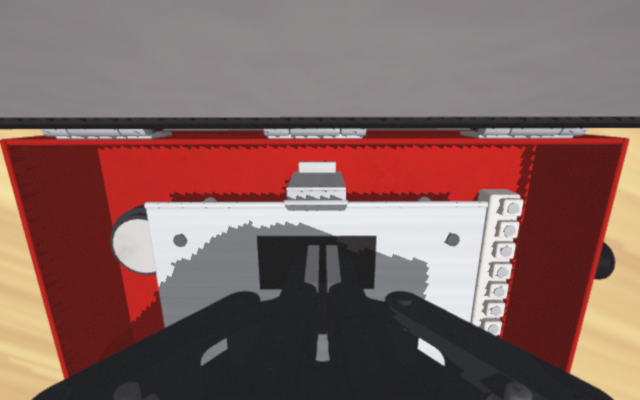

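>>> drive_tool:
  series:
    - [0, 2, 0, 0, 0, 0, 0]
    - [0, 2, 0, 0, 0, 0, 0]
    - [0, 2, 0, 0, 0, 0, 0]
    - [0, -15, 0, 0, 0, 0, 0]
    - [0, -45, 0, 0, 0, 0, 0]

```text
clock: 6.1
tcp_pos: [0.5439, -0.0502, 0.2016]
orientation: [-0.403, 2.002, -2.007]
contact_force: [0.3, 0.3, 0.3]
grip_width: -0.0
```

Run:
```python
from h import *
st();f=grab("wrist","7")
print(rel(N2W([.002,.0,.42]),toolR(1)),rel(N2W([.002,.2,.45]),toolR(1)))
```

```text
t 6.1 tcp [ 0.5439 -0.0502  0.2016] nest [0.0007 0.019  0.2016] F [0.3 0.3 0.3] g -0.0 q [-0.73  0.42  0.92  1.94 -0.4   0.98 -0.8 ]
(array([  20.4, -213.3,   -0. ]), array([-0.3,  0.2, -0.3])) (array([-179.8, -242.2,    0.9]), array([-0.3,  0.2, -0.3]))
```

View pics/wrist_7.png

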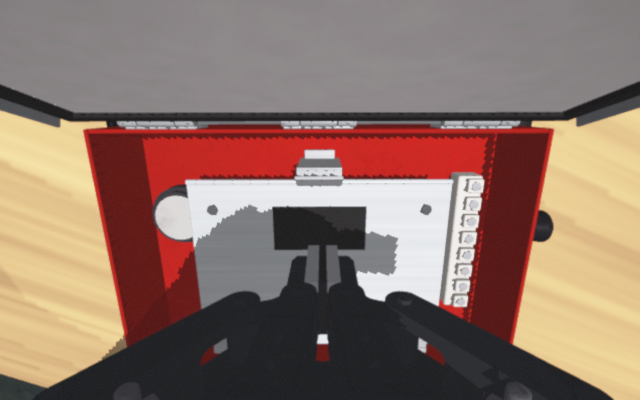

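Run:
```python
from h import *
f=grab("wrist")
for u in [(188,181),(453,179)]: print(W2N(onz(f,u,.1575)))
```

```text
[-0.07773177  0.05031828  0.1575    ]
[0.08197767 0.05189979 0.1575    ]
```

>>> drive_tool:
  series:
    - [5, -45, 0, 0, 0, 0, 0]
    - [10, -93, 0, 0, 0, 0, 0]
    - [15, -140, 0, 0, 0, 0, 0]
    - [20, -188, 0, 0, 0, 0, 0]
    - [20, -230, 0, 0, 0, 0, 0]

```text
clock: 6.7
tcp_pos: [0.5265, -0.0589, 0.4371]
orientation: [-0.391, 1.999, -2.004]
contact_force: [1.1, 0.9, -0.1]
grip_width: 0.0
```

Run:
```python
from h import *
st();f=grab("wrist","8");s=grab("scene","8");d=grab("side","8")
print(rel(N2W([.002,.21,.44]),toolR(1)))
```

```text
t 6.7 tcp [ 0.5265 -0.0589  0.4371] nest [ 2.100e-03 -4.000e-04  4.371e-01] F [ 1.1  0.9 -0.1] g 0.0 q [-0.96  0.13  1.09  1.65 -0.11  1.43 -1.03]
(array([-208.5,   -0.4,    0.9]), array([-0.3,  0.3, -0.7]))
```

View pics/wrist_8.png

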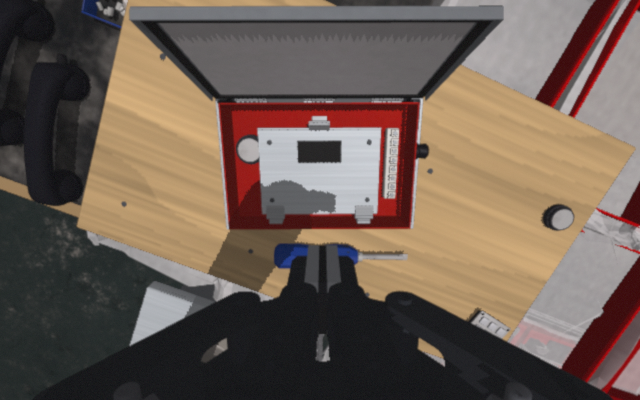

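View pics/side_8.png

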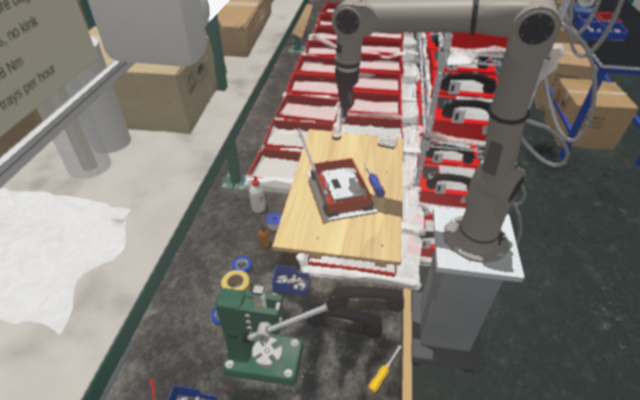

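Run:
```python
from h import *
f=grab("wrist");s=grab("scene");d=grab("side")
S=lambda x,y:((x+.5)/5-.5+230,(y+.5)/5-.5+120)
D=lambda x,y:((x+.5)/5-.5+280,(y+.5)/5-.5+110)
for a,b in [((131,10),(570,75)),((502,8),(662,452))]:
    w,e=tri(f,a,s,S(*b));n=W2N(w);print(n,e,np.arctan2(n[2]-.1765,n[1]-.0845),np.hypot(n[2]-.1765,n[1]-.0845))
w,e=tri(f,(502,8),d,D(95,95));print(W2N(w),e)
```

```text
[-0.11829715  0.13133006  0.34922488] 0.002459889562776995 1.306036114083399 0.17896072142547445
[0.11978134 0.13545443 0.34148168] 0.003301507492817776 1.2712410864976365 0.17267109916054127
[0.11875511 0.13522715 0.34044297] 0.004894405391191919
```

>>> drive_tool:
  series:
    - [-45, 0, 0, 0, 0, 0, 0]
    - [-90, 0, 0, 0, 0, 0, 0]
    - [-135, 0, 0, 0, 0, 0, 0]
    - [-175, 0, 1, 0, 0, -0.5, 0]
    - [-200, 0, 1, 0, 0, -0.5, 0]

```text
clock: 7.5
tcp_pos: [0.7134, 0.0205, 0.43]
orientation: [-0.413, 2.002, -2.011]
contact_force: [-0.7, -0.4, -0.4]
grip_width: 0.0001
```

>>> drive_tool:
  series:
    - [0, 0, 0, 0, 0, 0, 0]
    - [0, 40, 0, 0, 0, 0, 0]
    - [0, 85, 0, 0, 0, 0, 0]
    - [0, 125, 0, 0, 0, 0, 0]
    - [0, 135, 0, 0, 0, 0, 0]

```text
clock: 8.0
tcp_pos: [0.7087, 0.0201, 0.2886]
orientation: [-0.423, 2.009, -2.013]
contact_force: [-0.3, 0.6, -0.5]
grip_width: 0.0003
```

Run:
```python
from h import *
st();f=grab("wrist","9");s=grab("scene","9");d=grab("side","9")
crop(s,230,90,390,240,5,"sc9");crop(d,250,80,410,220,5,"sd9")
print(rel(N2W([.002,.15,.30]),toolR(1)))
```

```text
t 8.0 tcp [0.7087 0.0201 0.2886] nest [-0.0014  0.1982  0.2886] F [-0.3  0.6 -0.5] g 0.0003 q [-0.66  0.66  0.93  1.42 -0.52  1.34 -0.89]
(array([51.1, -4. ,  1.2]), array([-0.2,  0.4,  0.6]))
```

View pics/sc9.png

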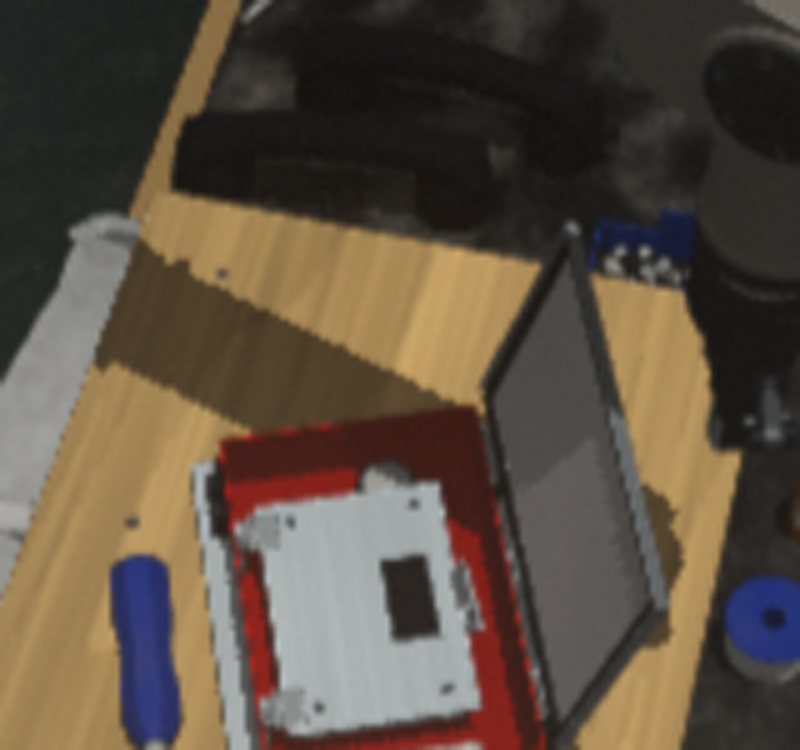

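View pics/sd9.png

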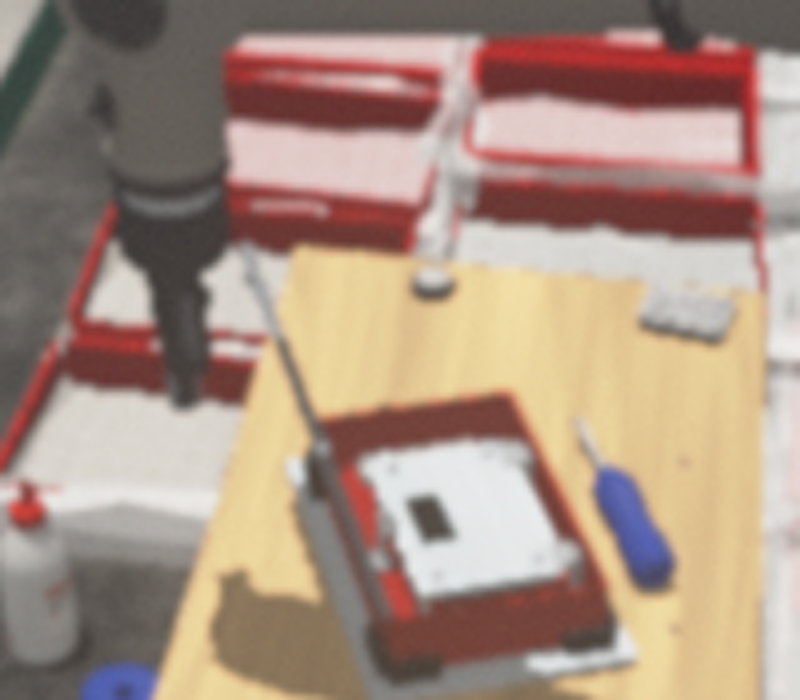

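```bash
cat >> h.py <<'E'
def cover(th,hw=.011):
    if th>=1.55: 
        return N2W([.002,.0845-.1685*np.cos(th)+.004*np.sin(th)+hw,.305])
    rho=.128+.022*(1-th/1.57)
    return N2W([.002,.0845-rho*np.cos(th)+.004*np.sin(th)+hw,.1765+rho*np.sin(th)+.004*np.cos(th)])
E
python3 - <<'E'
from h import *
for th in [1.9,1.8,1.7,1.6,1.5,1.4]: print(th,rel(cover(th),toolR(1)))
E
```

```text
1.9 (array([47.4, -9.1,  1.2]), array([-0.2,  0.4,  0.6]))
1.8 (array([63.5, -8.9,  1.1]), array([-0.2,  0.4,  0.6]))
1.7 (array([80. , -8.7,  1. ]), array([-0.2,  0.4,  0.6]))
1.6 (array([96.8, -8.6,  0.9]), array([-0.2,  0.4,  0.6]))
1.5 (array([110.8,  -8.9,   0.8]), array([-0.2,  0.4,  0.6]))
1.4 (array([123.9,  -9. ,   0.7]), array([-0.2,  0.4,  0.6]))
```

>>> drive_tool:
  series:
    - [15, -9, 1, 0, 0, 0.5, 0]
    - [30, -9, 1, 0, 0, 0.5, 0]
    - [44, -9, 1, 0, 0, 0.5, 0]
    - [56, -9, 1, 0, 0, 0.5, 0]
    - [65, -9, 1, 0, 0, 0.5, 0]

```text
clock: 8.65
tcp_pos: [0.6543, -0.0071, 0.3081]
orientation: [-0.396, 1.997, -2.004]
contact_force: [4.2, 1.7, 3.8]
grip_width: -0.0002
```

Run:
```python
from h import *
st();f=grab("wrist","10");d=grab("side","10");crop(d,250,80,410,220,5,"sd10")
for th in [1.8,1.7,1.6,1.5,1.4,1.3,1.2]: print(th,rel(cover(th),toolR(1)))
```

```text
t 8.65 tcp [ 0.6543 -0.0071  0.3081] nest [0.0029 0.1375 0.3081] F [4.2 1.7 3.8] g -0.0002 q [-0.73  0.53  0.98  1.57 -0.46  1.28 -0.86]
1.8 (array([-1.4,  2. , -0.6]), array([-0.2,  0.3, -0.1]))
1.7 (array([15.1,  2. , -0.7]), array([-0.2,  0.3, -0.1]))
1.6 (array([31.9,  2. , -0.8]), array([-0.2,  0.3, -0.1]))
1.5 (array([45.9,  1.5, -0.9]), array([-0.2,  0.3, -0.1]))
1.4 (array([59. ,  1.2, -0.9]), array([-0.2,  0.3, -0.1]))
1.3 (array([72.2,  2.3, -1. ]), array([-0.2,  0.3, -0.1]))
1.2 (array([85.3,  4.8, -1.1]), array([-0.2,  0.3, -0.1]))
```

View pics/sd10.png

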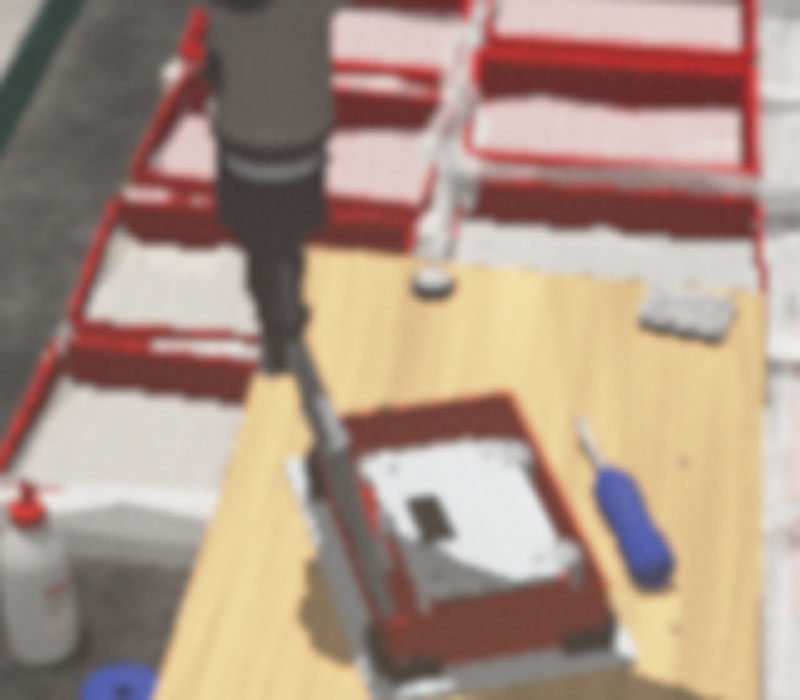

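View pics/wrist_10.png

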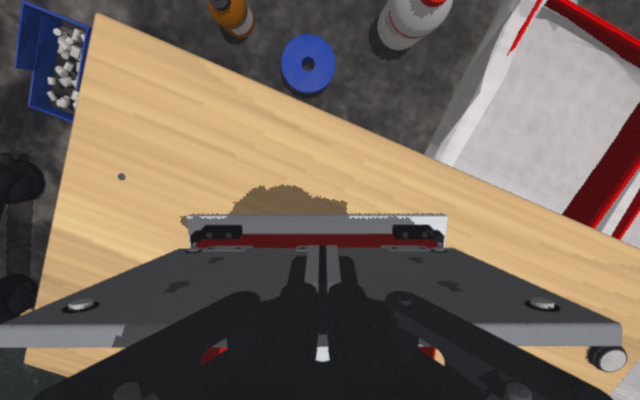

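>>> drive_tool:
  series:
    - [8, -6, 0, 0, 0, 0, 0]
    - [18, -10, 0, 0, 0, 0, 0]
    - [28, -10, -1, 0, 0, 0, 0]
    - [38, -8, -1, 0, 0, 0, 0]
    - [46, -5, -1, 0, 0, 0, 0]

```text
clock: 9.25
tcp_pos: [0.6097, -0.0246, 0.3124]
orientation: [-0.398, 2.0, -2.005]
contact_force: [2.6, 1.9, 2.5]
grip_width: -0.0004
```

Run:
```python
from h import *
st();f=grab("wrist","11");d=grab("side","11");crop(d,250,80,410,220,5,"sd11")
for th in [1.6,1.5,1.4,1.3,1.2,1.1,1.0]: print(th,rel(cover(th),toolR(1)))
```

```text
t 9.25 tcp [ 0.6097 -0.0246  0.3124] nest [0.0021 0.0896 0.3124] F [2.6 1.9 2.5] g -0.0004 q [-0.79  0.45  1.02  1.67 -0.4   1.25 -0.86]
1.6 (array([-16.1,   6.5,   0.1]), array([-0.1,  0.3, -0. ]))
1.5 (array([-2. ,  6.1,  0. ]), array([-0.1,  0.3, -0. ]))
1.4 (array([11.1,  5.8, -0. ]), array([-0.1,  0.3, -0. ]))
1.3 (array([24.2,  7. , -0.1]), array([-0.1,  0.3, -0. ]))
1.2 (array([37.4,  9.4, -0.2]), array([-0.1,  0.3, -0. ]))
1.1 (array([50.3, 13.2, -0.2]), array([-0.1,  0.3, -0. ]))
1.0 (array([63. , 18.4, -0.3]), array([-0.1,  0.3, -0. ]))
```

View pics/sd11.png

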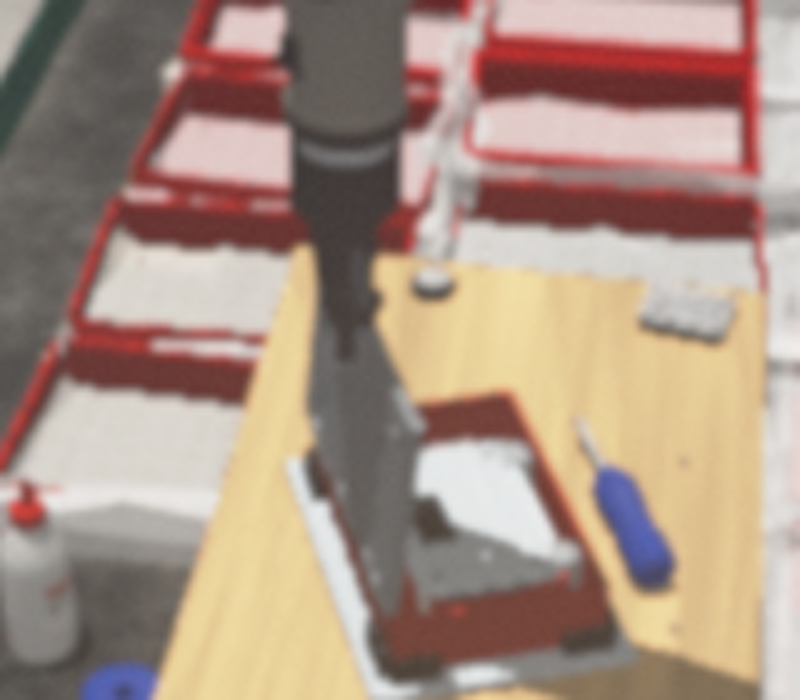

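View pics/wrist_11.png

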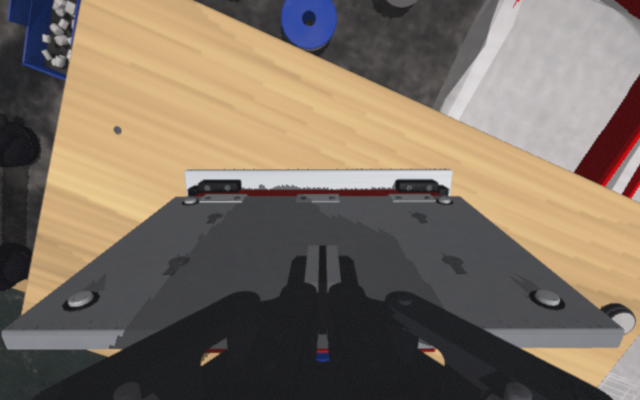

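>>> drive_tool:
  series:
    - [11, 4, 0, 0, 0, 0, 0]
    - [24, 7, 0, 0, 0, 0, 0]
    - [37, 9, 0, 0, 0, 0, 0]
    - [50, 13, 0, 0, 0, 0, 0]
    - [63, 18, 0, 0, 0, 0, 0]

```text
clock: 9.85
tcp_pos: [0.5495, -0.0493, 0.293]
orientation: [-0.401, 2.002, -2.006]
contact_force: [3.1, 0.2, -0.2]
grip_width: -0.0002
```

Run:
```python
from h import *
st();f=grab("wrist","12")
for th in [1,.9,.8,.7,.6,.5,.4,.3,.2,.1,0]: print(th,rel(cover(th),toolR(1)))
```

```text
t 9.85 tcp [ 0.5495 -0.0493  0.293 ] nest [0.0021 0.0246 0.293 ] F [ 3.1  0.2 -0.2] g -0.0002 q [-0.86  0.35  1.07  1.83 -0.33  1.16 -0.85]
1 (array([-3.7, -1.1, -0.3]), array([-0. ,  0.1,  0.1]))
0.9 (array([ 8.5,  5.5, -0.4]), array([-0. ,  0.1,  0.1]))
0.8 (array([20. , 13.3, -0.4]), array([-0. ,  0.1,  0.1]))
0.7 (array([30.8, 22.3, -0.4]), array([-0. ,  0.1,  0.1]))
0.6 (array([40.7, 32.4, -0.5]), array([-0. ,  0.1,  0.1]))
0.5 (array([49.7, 43.6, -0.5]), array([-0. ,  0.1,  0.1]))
0.4 (array([57.5, 55.8, -0.5]), array([-0. ,  0.1,  0.1]))
0.3 (array([64.1, 68.8, -0.5]), array([-0. ,  0.1,  0.1]))
0.2 (array([69.5, 82.6, -0.5]), array([-0. ,  0.1,  0.1]))
0.1 (array([73.4, 96.9, -0.6]), array([-0. ,  0.1,  0.1]))
0 (array([ 75.9, 111.7,  -0.6]), array([-0. ,  0.1,  0.1]))
```

View pics/wrist_12.png

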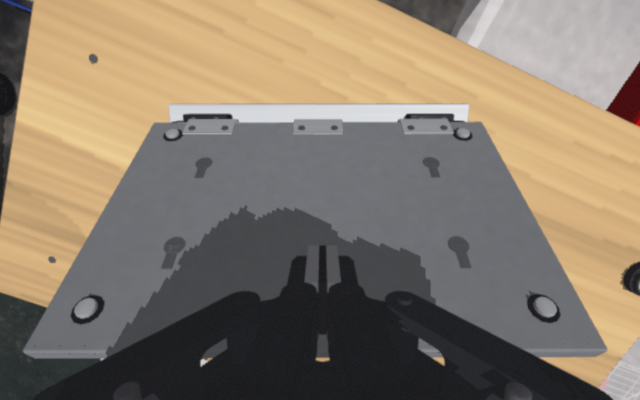

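The cover is following, with the tips flat on its outer face (near 322,245). I'll keep going.

>>> drive_tool:
  series:
    - [9, 5, 0, 0, 0, 0, 0]
    - [20, 13, 0, 0, 0, 0, 0]
    - [31, 22, 0, 0, 0, 0, 0]
    - [41, 32, 0, 0, 0, 0, 0]
    - [50, 44, 0, 0, 0, 0, 0]

```text
clock: 10.4
tcp_pos: [0.5002, -0.0701, 0.2479]
orientation: [-0.403, 2.006, -2.007]
contact_force: [1.6, 1.1, 0.9]
grip_width: 0.0003
```

Run:
```python
from h import *
st();f=grab("wrist","13")
for th in [.5,.4,.3,.2,.1,0]: print(th,rel(cover(th),toolR(1)))
```

```text
t 10.4 tcp [ 0.5002 -0.0701  0.2479] nest [ 0.0025 -0.0289  0.2479] F [1.6 1.1 0.9] g 0.0003 q [-0.88  0.3   1.09  1.98 -0.3   1.04 -0.82]
0.5 (array([-3.6, -2.6,  0.1]), array([0.1, 0.1, 0.4]))
0.4 (array([4.2, 9.6, 0.1]), array([0.1, 0.1, 0.4]))
0.3 (array([10.8, 22.6,  0.1]), array([0.1, 0.1, 0.4]))
0.2 (array([16.1, 36.4,  0.1]), array([0.1, 0.1, 0.4]))
0.1 (array([19.9, 50.8,  0.1]), array([0.1, 0.1, 0.4]))
0 (array([22.4, 65.6,  0.1]), array([0.1, 0.1, 0.4]))
```

View pics/wrist_13.png

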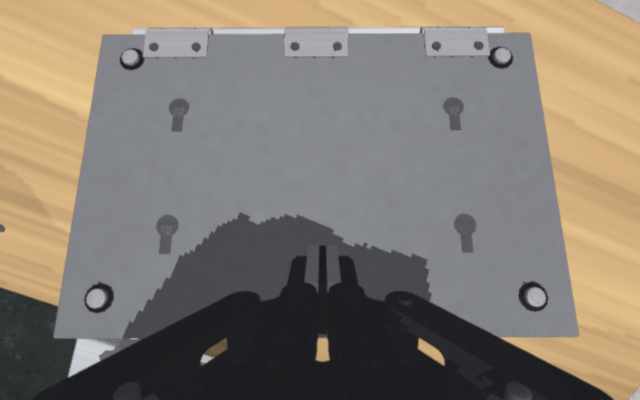

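>>> drive_tool:
  series:
    - [4, 10, 0, 0, 0, 0, 0]
    - [11, 23, 0, 0, 0, 0, 0]
    - [16, 36, 0, 0, 0, 0, 0]
    - [20, 51, 0, 0, 0, 0, 0]
    - [22, 62, 0, 0, 0, 0, 0]

```text
clock: 10.95
tcp_pos: [0.476, -0.0793, 0.1829]
orientation: [-0.407, 2.01, -2.009]
contact_force: [0.1, 1.0, 1.4]
grip_width: 0.0
```

Run:
```python
from h import *
st();print(rel(cover(0),toolR(1)))
```

```text
t 10.95 tcp [ 0.476  -0.0793  0.1829] nest [ 0.0017 -0.0548  0.1829] F [0.1 1.  1.4] g 0.0 q [-0.8   0.35  1.03  2.09 -0.38  0.9  -0.73]
(array([-0.3,  2.4,  0.3]), array([0.1, 0.1, 0.5]))
```

Pressing down with a little overtravel until the force rises.

>>> drive_tool:
  series:
    - [0, 2, 0, 0, 0, 0, 0]
    - [0, 3, 0, 0, 0, 0, 0]
    - [0, 4, 0, 0, 0, 0, 0]
    - [0, 4, 0, 0, 0, 0, 0]
    - [0, 4, 0, 0, 0, 0, 0]

```text
clock: 11.45
tcp_pos: [0.4752, -0.0793, 0.1803]
orientation: [-0.409, 2.015, -2.007]
contact_force: [-10.5, 2.9, 26.5]
grip_width: -0.0002
```

Run:
```python
from h import *
st();f=grab("wrist","14")
```

```text
t 11.45 tcp [ 0.4752 -0.0793  0.1803] nest [ 0.0015 -0.0556  0.1803] F [-10.5   2.9  26.5] g -0.0002 q [-0.79  0.36  1.02  2.1  -0.39  0.9  -0.72]
```

View pics/wrist_14.png

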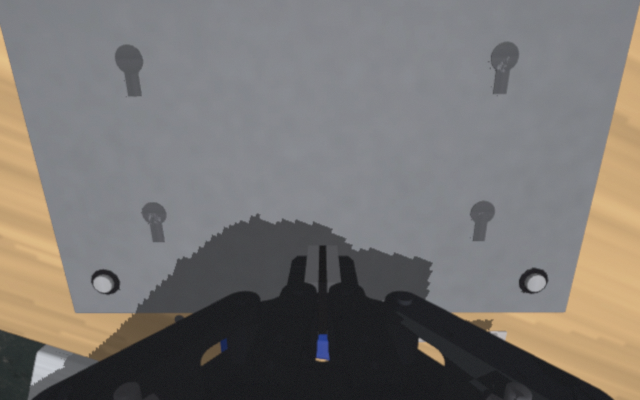

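>>> drive_tool:
  series:
    - [0, -3, 0, 0, 0, 0, 0]
    - [0, -20, 0, 0, 0, 0, 0]
    - [0, -65, 0, 0, 0, 0, 0]
    - [0, -110, 0, 0, 0, 0, 0]
    - [0, -150, 0, 0, 0, 0, 0]

```text
clock: 12.0
tcp_pos: [0.4767, -0.0802, 0.3319]
orientation: [-0.409, 2.015, -2.009]
contact_force: [1.0, 0.5, 1.0]
grip_width: -0.0003
```

>>> drive_tool:
  series:
    - [0, 0, 0, 0, 0, 0, 0]
    - [0, 0, 0, 0, 0, 0, 0]
    - [0, 0, 0, 0, 0, 0, 0]

```text
clock: 12.3
tcp_pos: [0.4759, -0.0799, 0.3308]
orientation: [-0.412, 2.016, -2.009]
contact_force: [-0.0, 0.5, -0.6]
grip_width: 0.0002
```

Run:
```python
from h import *
st();f=grab("wrist","15");d=grab("side","15");s=grab("scene","15")
crop(d,280,100,400,220,5,"sd15");crop(s,230,120,390,270,5,"sc15")
```

```text
t 12.3 tcp [ 0.4759 -0.0799  0.3308] nest [ 0.0023 -0.0551  0.3308] F [-0.   0.5 -0.6] g 0.0002 q [-1.07  0.1   1.23  1.91 -0.1   1.21 -1.  ]
```

View pics/wrist_15.png

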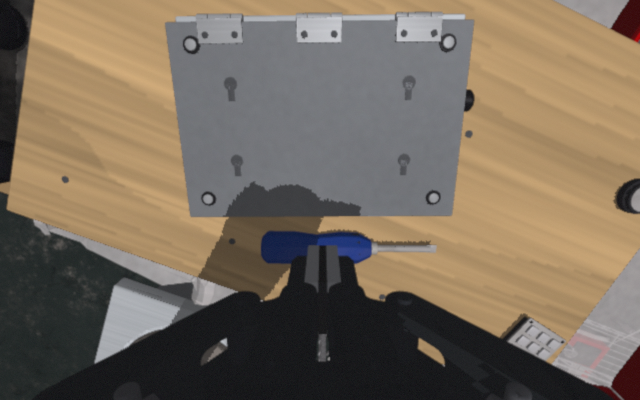

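View pics/sd15.png

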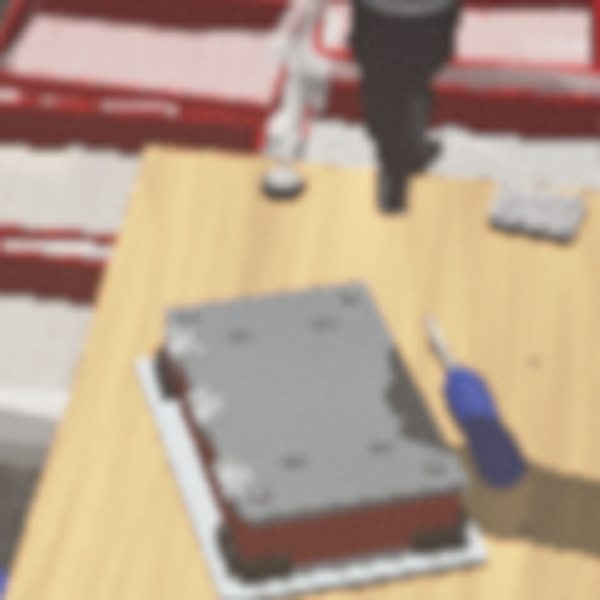

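View pics/sc15.png

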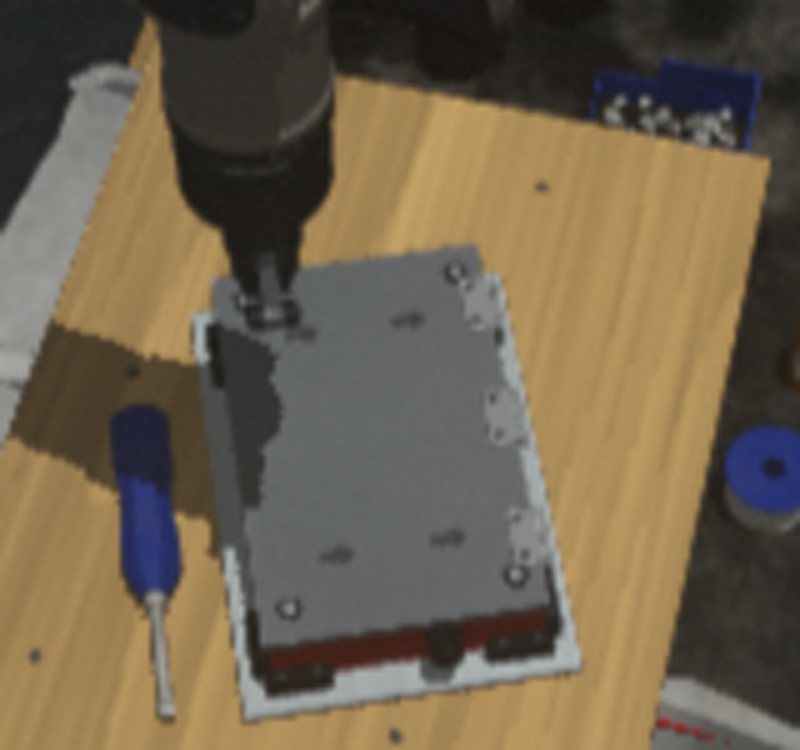

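Run:
```python
from h import *
f=grab("wrist");s=grab("scene");d=grab("side")
S=lambda x,y:((x+.5)/5-.5+230,(y+.5)/5-.5+120)
D=lambda x,y:((x+.5)/5-.5+280,(y+.5)/5-.5+100)
for a,b,c in [((191,215),(213,283),(466,483)),((452,214.5),(264,645),(366,285))]:
    for g,u in ((s,S(*b)),(d,D(*c))):
        w,e=tri(f,a,g,u);print(W2N(w).round(4),round(e,4))
    print(W2N(onz(f,a,.18)))
```

```text
[-0.1214 -0.0822  0.1823] 0.0014
[-0.1234 -0.0828  0.1787] 0.002
[-0.12305051 -0.08344525  0.18      ]
[ 0.1232 -0.081   0.1836] 0.0016
[ 0.1287 -0.0858  0.1696] 0.0014
[ 0.12442751 -0.08294203  0.18      ]
```

```bash
python3 -c "
from bench import r
print(r.hand_in())"
```

```text
the job is handed in; nothing more can be done
None
```

I folded the carrier down until it snapped home under its clip while the cover still stood open. Then I pushed the cover shut from its plain outer face, drew the hand clear and handed in at about 12.5 s. `hand_in()` gave no verdict, so the results below are my own measurements.

- **Carrier:** the fingertips stopped firmly on the push pad at 157.4 mm with 13 N (home is 157.5 mm). After release, its free edge measured nest y = 50–52 mm (home is 50 mm) and lay under the clip nose. I could not see it again once the cover was shut.
- **Cover:** the tips stopped at 180.3 mm with about 28 N in total (shut is 180.5 mm). After the hand withdrew, three of the four two-view readings of its free-edge corners gave 178.7–183.6 mm.
- **One reading disagreed:** the fourth, from the side camera at one corner, gave 169.6 mm. That would put the cover below the rim, so I took it as a poor pixel pick.
- **Hand and loose things:** the hand ended about 150 mm above the cover with contact force under 1 N. The loose things I could see in the last pictures looked unmoved; I did not measure them.

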